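# Close the test-port cover and tuck it under its lip

## Task

Close the metal cover over the test port of the pressure console: push it over with the fingertips until it lies flat, then push it along until its free edge is tucked fully home beneath the retaining lip. Only push, never pinch the cover, leave the plug, the coupling and the spanner where they are without lifting them, and take the hand away at the end.

Things in the scene. Friction and masses are not known exactly. Their poses are not given: they have to be found in the camera images.
- console: Fixed grey slab 300 (its x) by 400 (its y) by 55 mm high, at a new place and yaw each time. Origin at the centre of its underside, z up. On its top: a dial gauge (100 mm across, up to 75 mm above the top) at x +83, y +130 mm, a black hand wheel (66 mm across, 43 mm high) at x -75, y +125; the test port lies at x -24, y -60, in a 12 mm high frame.
- cover_hinge (a point): Middle of the cover's hinge pin (8 mm thick, along the console's y), 69 mm above the table; unslid it lies at x -85, y -60 mm of the console. Axes as the console's; moves to +x with the slide. Steel cheeks 44 by 6 mm, tops 75 mm above the table, carry the pin at 46 mm either side.
- cover (a joint): Hinge angle of the cover, rad: 0 = flat, closed (a stop); 1.57 = upright; above 1.57 it leans back to the console's -x side. Starts open at 1.6 to 2.1, limit 2.4. A stiff hinge (about 0.06 N m of friction): it stays where it is left.
- carrier (a joint): Slide of the hinge pin in its slots along the console's +x, m: 0 at the start, 0.022 = fully home (a stop). Friction about 4 N; stays where left. If slid before the cover lies flat, the edge lands on top of the lip and is not tucked: slide it back first.
- cover_mid (a point): Centre of the aluminium cover plate: 100 mm from hinge to free edge, 80 wide, 3 thick. Turns with it: x from hinge to free edge, y along the hinge, z out of the outer face (up when closed). On that face a ridge, 66 mm wide in y, 8 mm proud: upright pushing face, towards the hinge, 45 mm from the hinge; top 6 mm wide, then sloping down to the plate at 70 mm from the hinge.
- cover_edge (a point): Middle of the cover's free edge, at half the plate's thickness, 100 mm from the hinge. Axes as cover_mid's.
- lip_front (a point): Middle of the front end of the fixed steel lip (60 mm wide in y), at the height of its flat underside: 73.5 mm above the table, 3 mm above the flat cover's outer face. Axes as the console's. The first 6 mm flare up 5 mm as a lead-in; the flat part, 4 mm thick, goes on to 36 mm. The flat cover's edge is 5 mm short of this front when unslid, 17 mm beneath when home.
- plug: Loose brass plug standing on the console: 30 mm across below, 18 mm above, 30 mm high; origin at the centre of its underside. Leave alone.
- coupling: Loose steel coupling standing on the console: tube 32 mm across, 28 mm high; origin at the centre of its underside. Leave alone.
- spanner: Loose steel spanner, 170 mm long, lying on the table before the console; origin at its underside, x along it. Leave alone.

How it is judged (in metres and radians):
On the way, in this order (a step that is already met when the one before it is completed fails the run):
1. the cover is folded over flat, its edge still in front of the lip (value of joint cover below 0.04 rad and value of joint carrier below 0.008 m), for 0.05 s.
2. the cover is slid home, its edge beneath the lip (value of joint cover below 0.04 rad and value of joint carrier above 0.018 m), for 0.2 s.
At the end, for the whole second after the job is handed in: The cover lies flat (within 0.04 rad), slid at least 18 of its 22 mm, its free edge at least 12 mm behind the lip's front and below the lip's underside, at rest; plug, coupling and spanner within 20 mm of where they stood (all of step 2 and x of cover_edge in the frame of lip_front above 0.012 m and z of cover_edge in the frame of lip_front below 0 m and velocity of joint carrier below 0.005 m/s and distance of each of plug, coupling, spanner from where it was at the start of the episode below 0.02 m); the robot touches nothing.
It fails at once if the brass plug is lifted or shifted more than 20 mm (distance of plug from where it was at the start of the episode above 0.02 m or height (world z) of plug above 0.075 m).
It fails at once if the steel coupling is lifted or shifted more than 20 mm (distance of coupling from where it was at the start of the episode above 0.02 m or height (world z) of coupling above 0.075 m).
It fails at once if the spanner is lifted or shifted more than 20 mm (distance of spanner from where it was at the start of the episode above 0.02 m or height (world z) of spanner above 0.025 m).
It fails at once if the cover plate is taken between the fingers (grasp point inside the plate) instead of being pushed (x of the grasp point in the frame of cover_mid between -0.052 and 0.052 m and y of the grasp point in the frame of cover_mid between -0.042 and 0.042 m and z of the grasp point in the frame of cover_mid between -0.004 and 0.004 m).
It also fails if it takes over 40 s, if anything falls off the work surface, if the arm or the gripper's body presses on something with over 40 N, if the wrist force passes 120 N, or if a joint passes its speed limit or range.

## Robot

A 6-joint arm with a two-finger parallel gripper is mounted at the origin on the work surface. World frame = base frame: x ahead of the robot, y to its left, z up, the work surface at z = 0. Lengths are in mm, angles in rad, forces in N, time in s.
With the tool pointing down it reaches from about 275 to 750 mm from the base axis. Payload 10.2 kg.
Tool frame: the origin (TCP) lies midway between the tips of the shut fingers; the grasp point (between the pads) lies 19 mm behind it (ctrl.tcp_to_grasp is the z of the grasp point in the tool frame, in mm); z points along the fingers, y is the direction in which the jaws open and shut (so a half turn about z gives the same grasp; the last joint's range is limited). The gripper opens to 85 mm and grips with 20 to 120 N. Pads are 22 mm wide; open, the fingers measure 114 mm over their backs; the gripper's body (76 mm by 85 mm) begins 54 mm behind the grasp point. The pads swing forward as they close: fully open they stand 13 mm farther back than shut.
Start: joints at [0.899, 0.313, 1.498, -0, 1.331, -0.223], TCP at [227.802, 473.009, 209.594] pointing down, gripper open.
Joint ranges: [-2.94, 2.94], [-0.97, 2.17], [0.19, 2.56], [-1.23, 4.37], [0.02, 3.11], [-2.88, 2.88]. Speed limits (rad/s): [2.39, 2.39, 3.01, 3.14, 3.14, 3.14].

## Interface

Orientations are given as a unit quaternion [w, x, y, z].
In Python, from rig import sensors, capture, order, ctrl gives the robot as it stands. The module is installed in compiled form; this text tells all that it offers.
- The arm moves only by the tool play_rows, never from a script. Its argument "deltas" is a list of rows, each a list of 7 numbers: the shift along the world's x, y, z in units of 40 mm (1.0 is 40 mm), then the turn, a rotation vector about the world's x, y, z in units of 6 degrees (1.0 is 6 degrees), then the opening, from -1 (shut) to 1 (fully open). A call has 1 to 8 rows; each row shifts and turns the commanded pose from where the row before left it; what a row does not reach is not made up. A row lasts 1/12 s, in which the tool goes at most 41.7 mm and 7.16 degrees, less where a joint would pass 70% of its speed; a pose out of reach is approached as far as the arm can. A call is refused whole if a number of a shift passes 1 or a number of a turn 1, either way. A call with a gripper value outside its range is refused whole. The fingers move at their own pace and stop on an object; "squeeze" is the grip in N (left out, the last holds). Time passes only in rows, so rows that do not move let the fingers close. It gives the time, the measured TCP pose, the force and the opening at its end, in the units of the state.
- sensors.sense(): the state, without advancing time (a new reading comes with each control period).
- capture(name): name is "scene" or "side" or "wrist"; returns a dict with "pixels" (400x640x3 uint8, red, green, blue), "z_map" (400x640 float32, mm along the optical axis (not along the pixel's ray), 0 where there is no reading), "fx", "fy", "cx", "cy" (pixels), "k1" (the pictures are not rectified: a ray, as slopes to the right and down, at radius r is drawn at 1 + k1 r^2 times it, then the intrinsics apply), "eye" and "rotation" of the camera in the world; the wrist camera has in their place "tool_from_camera" (4x4, takes a point from camera to tool coordinates, whose origin is the TCP and whose axes are the flange's). Camera axes: x right, y down, z forward; pixel columns grow to the right and rows downward; lengths in mm; the calibration is good to about 2 mm. A picture is of the moment at which its call begins: read the wrist's pose just before it.
- order.finish_job(): hands the job in, once; it reports no verdict.
The state is a dict: "time_s": time; "joints": joint angles; "dq": joint speeds; "tau": joint torques, N m; "eef_pos": TCP position; "ee_rot": TCP orientation; "force": force on the tool from outside, world axes, zero at the start; "wrist_torque": the same for the moment, N m; "grip_width": opening from 0.0 (shut) to 1.0 (fully open).
Only numpy, scipy, OpenCV 4.12 (cv2) and the standard library are available. Lean on these libraries where they do the work, as an engineer would, in place of code of your own. Each camera call takes 0.05 s, during which the arm holds its last target. There are 200 camera calls.

## Working session

There is one attempt and no reset: what is moved stays moved. The work goes in short steps, Python scripts to look and compute and a tool call to move; the robot and the scene stay as the last step left them, time stands still between calls to the robot, and variables do not carry over. Pictures are saved under pics/ and viewed, about 8 in all and at most 12, crops included, and the job is handed in when it is done.

Besides the shell and the picture viewer there is one more tool, called after "Call:" as name([rows], argument=value, ...), one row to a line, values as JSON. play_rows: Moves the arm, as the interface text tells. Its arguments: {"type":"object","properties":{"deltas":{"type":"array","items":{"type":"array","items":{"type":"number"}}},"squeeze":{"type":"number"}},"required":["deltas"]}

```bash
mkdir -p pics; cat > h.py <<'E'
import numpy as np, cv2
from rig import sensors, capture, order, ctrl
def save(name,out):
    c=capture(name); cv2.imwrite(f'pics/{out}.png',c['pixels'][...,::-1]); np.savez(f'pics/{out}.npz',**c); return c
def pts(c,uv,T=None):
    """pixels (n,2) -> world points using z_map"""
    uv=np.atleast_2d(uv).astype(float); 
    d=np.c_[(uv[:,0]-c['cx'])/c['fx'],(uv[:,1]-c['cy'])/c['fy']]
    s=d.copy()
    for _ in range(10): s=d/(1+c['k1']*(s**2).sum(1,keepdims=True))
    z=c['z_map'][uv[:,1].astype(int),uv[:,0].astype(int)]
    P=np.c_[s,np.ones(len(s))]
    R=np.array(c['rotation']);e=np.array(c['eye'])
    return (P*z[:,None])@R.T+e, P@R.T, e
E
python3 - <<'E'
from h import *
for n in('scene','side'):
    c=save(n,n+'1'); print(n,{k:c[k] for k in c if k not in('pixels','z_map')})
print(sensors.sense())
a=cv2.imread('pics/scene1.png')
E
```

```text
scene {'fx': 400.3904796544796, 'fy': 400.3904796544796, 'cx': 327.25069731493056, 'cy': 200.51994106705357, 'k1': -0.06930627405100631, 'eye': array([1128.75339202,  358.1570717 ,  526.16327349]), 'rotation': array([-0.22182003,  0.41200621,  0.78679259, -0.40249743])}
side {'fx': 399.00394188760094, 'fy': 399.00394188760094, 'cx': 310.08880891859707, 'cy': 195.3228839801098, 'k1': -0.05967455930364939, 'eye': array([ 412.26027794, -572.30754131,  415.66454452]), 'rotation': array([-0.49649858,  0.8558999 , -0.1277334 ,  0.06788741])}
{'time_s': 0.1, 'joints': array([ 8.98616412e-01,  3.13402431e-01,  1.49833724e+00,  1.07272125e-05,
        1.33096818e+00, -2.23380679e-01]), 'dq': array([-7.63699117e-05, -5.45736226e-04, -2.51727348e-03, -1.18917730e-03,
        2.00729664e-03,  6.40079519e-04]), 'tau': array([ 2.69124794e-03, -4.12898934e+01, -2.60140228e+01, -1.02023962e-04,
        3.03885572e-03, -7.94767431e-06]), 'eef_pos': array([227.63781035, 472.81995336, 209.09700194]), 'ee_rot': array([-2.46116414e-04,  2.22522283e-01,  9.74927445e-01, -5.00368708e-04]), 'force': array([ 0.77546173, -0.00089318, -0.47671977]), 'wrist_torque': array([ 0.03035562,  0.00500524, -0.02187528]), 'grip_width': 1.001456338738974}
```

View pics/scene1.png

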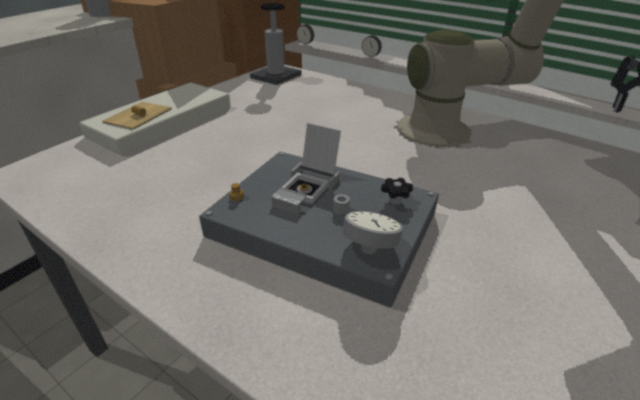

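View pics/side1.png

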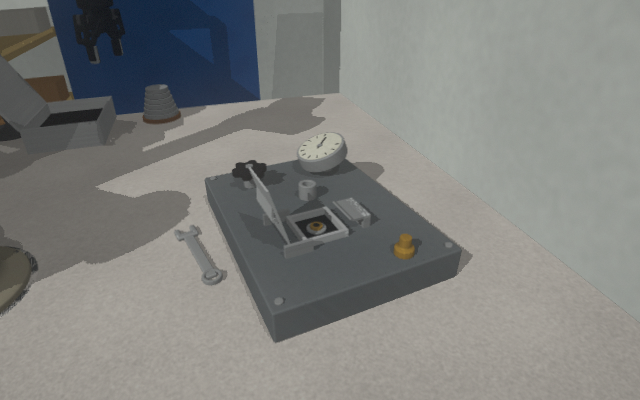

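Scene picture: console centre at about (320,225), cover standing open at (322,148), lip at (290,203), plug (236,192), coupling (341,203), gauge (372,228), wheel (397,187). Side picture: cover at (265,205), lip at (350,211), plug (404,246), coupling (307,189), spanner on the table at (200,255). Now fit the console from the depth points.

```bash
cat >> h.py <<'E'
from scipy.spatial.transform import Rotation as Ro
def cloud(f):
    c=dict(np.load(f'pics/{f}.npz')); c['rotation']=Ro.from_quat(np.roll(c['rotation'],-1)).as_matrix()
    v,u=np.nonzero(c['z_map']>0); P,_,_=pts(c,np.c_[u,v]); return P,np.c_[u,v],c['pixels'][v,u]
E
python3 - <<'E'
from h import *
A=[];C=[]
for f in('scene1','side1'):
    P,uv,rgb=cloud(f)
    m=(P[:,0]>250)&(P[:,0]<850)&(abs(P[:,1])<450)
    t=m&(abs(P[:,2])<12); print(f,'table z',np.median(P[t,2]))
    k=m&(P[:,2]>47)&(P[:,2]<63)&(rgb.max(1)<110)
    Q=P[k]; print('top',len(Q),np.median(Q[:,2]))
    img=np.zeros((400,640),np.uint8); 
    # keep largest blob in image
    img[uv[k,1],uv[k,0]]=1; n,l,s,_=cv2.connectedComponentsWithStats(cv2.morphologyEx(img,cv2.MORPH_CLOSE,np.ones((5,5))))
    L=1+np.argmax(s[1:,4]); Q=P[k&(l[uv[:,1],uv[:,0]]==L)]
    print(cv2.minAreaRect(Q[:,:2].astype(np.float32)))
    A.append(Q); C.append(P[m&(P[:,2]>40)])
print('both',cv2.minAreaRect(np.vstack(A)[:,:2].astype(np.float32)))
np.save('pics/C.npy',np.vstack(C))
# top-edge spots & objects: median of high points
Q=np.vstack(C)
h=Q[(Q[:,2]>85)]; print('high',len(h)); 
from scipy.cluster.hierarchy import fcluster,linkage
h=h[::max(1,len(h)//2500)]
lab=fcluster(linkage(h,'single'),15,'distance')
for i in set(lab):
    q=h[lab==i]
    if len(q)>15: print(len(q),q.mean(0).round(),q.min(0).round(),q.max(0).round())
E
```

```text
scene1 table z -1.3885170106857458
top 14192 53.57533741955896
((584.735107421875, -9.6778564453125), (300.9652099609375, 398.45635986328125), 7.992124080657959)
side1 table z -0.34642738881649393
top 20128 54.374491410950384
((582.8978271484375, -13.692092895507812), (300.0152893066406, 398.0225830078125), 7.976346969604492)
both ((584.0086059570312, -11.52923583984375), (302.9188232421875, 401.9212646484375), 7.992124080657959)
high 5923
959 [491. -88. 128.] [ 472. -127.   85.] [510. -42. 165.]
445 [494. 101.  93.] [460.  70.  85.] [527. 135.  99.]
1541 [652. 127. 106.] [592.  76.  85.] [694. 180. 124.]
```

```bash
cat >> h.py <<'E'
Y=np.deg2rad(8.0); RC=np.array([[np.cos(Y),-np.sin(Y)],[np.sin(Y),np.cos(Y)]]); O=np.array([584.,-11.5])
def toC(P): return np.c_[(P[:,:2]-O)@RC, P[:,2]]
def toW(p): return np.r_[RC@np.array(p[:2])+O, p[2]]
E
python3 - <<'E'
from h import *
for f in('scene1','side1'):
    P,uv,rgb=cloud(f); Q=toC(P)
    m=(abs(Q[:,1]+60)<50)&(Q[:,0]>-170)&(Q[:,0]<-60)&(Q[:,2]>90)&(Q[:,2]<185)
    q=Q[m]; print(f,len(q),q.min(0).round(1),q.max(0).round(1))
    s=np.polyfit(q[:,2],q[:,0],1); print('slope',s,'angle',np.pi/2-np.arctan(s[0]),'x at z=69',np.polyval(s,69))
    # small items on top
    k=(abs(Q[:,0])<145)&(abs(Q[:,1])<195)&(Q[:,2]>62)
    img=np.zeros((400,640),np.uint8); img[uv[k,1],uv[k,0]]=1
    n,l,st,_=cv2.connectedComponentsWithStats(img)
    for i in range(1,n):
        if st[i,4]>40:
            q=Q[k&(l[uv[:,1],uv[:,0]]==i)]; print('  ',st[i,:2],np.median(q,0).round(),q.min(0).round(),q.max(0).round())
for n,p in dict(hinge=(-85,-60,69),lip=(20,-60,73.5)).items(): print(n,toW(p).round(1))
E
```

```text
scene1 1216 [-116.6  -99.7   90.1] [-88.6 -17.6 165.1]
slope [ -0.29313298 -64.5304637 ] angle 1.8559412538073674 x at z=69 -84.75663907522969
   [271 123] [-90. -56.  87.] [-117. -108.   62.] [ 57.  -8. 165.]
   [381 177] [-65. 130.  93.] [-107.   98.   62.] [-40. 156.  98.]
   [229 183] [  68. -165.   71.] [  50. -182.   62.] [  78. -154.   85.]
   [334 194] [12. 43. 76.] [-11.  26.  62.] [21. 57. 83.]
   [343 212] [103. 138. 108.] [31. 83. 62.] [129. 182. 123.]
side1 605 [-115.4 -101.1   90.1] [-91.  -19.5 165.7]
slope [ -0.21297422 -79.16087938] angle 1.7806354111331752 x at z=69 -93.85610085043878
   [297 132] [ 69. 108. 102.] [27. 79. 64.] [121. 178. 124.]
   [232 160] [-81. -56.  75.] [-115. -110.   62.] [ 11. 154. 166.]
   [299 180] [ 2. 30. 77.] [-11.  23.  62.] [19. 53. 83.]
   [333 198] [ 38. -67.  77.] [ 18. -92.  62.] [ 56. -29.  80.]
   [311 222] [-25. -60.  63.] [-34. -69.  62.] [-16. -50.  64.]
   [394 234] [  57. -176.   70.] [  46. -185.   62.] [  75. -157.   85.]
hinge [508.2 -82.7  69. ]
lip [612.2 -68.1  73.5]
```

Call:
play_rows([
  [0.3,-0.9,0.3,0,0,0.9,-1],
  [0.3,-0.9,0,0,0,0.9,-1],
  [0.3,-0.9,0,0,0,0.9,-1],
  [0.3,-0.9,0,0,0,0.9,-1],
  [0.3,-0.9,0,0,0,0.9,-1],
  [0.3,-0.9,0,0,0,0.9,-1],
  [0.3,-0.9,0,0,0,0.2,-1],
  [0.3,-0.9,0,0,0,0,-1],
])

```text
time_s: 0.77
eef_pos: [323.1, 185.4, 221.5]
ee_rot: [0.0, -0.067, 0.998, -0.0]
force: [1.0, 0.4, 0.4]
grip_width: 0.003
```

Call:
play_rows([
  [0.33,-0.87,0,0,0,0,-1],
  [0.33,-0.87,0,0,0,0,-1],
  [0.33,-0.87,0,0,0,0,-1],
  [0.33,-0.87,0,0,0,0,-1],
  [0.33,-0.87,0,0,0,0,-1],
  [0.33,-0.87,-0.6,0,0,0,-1],
  [0.33,-0.87,-0.6,0,0,0,-1],
  [0.33,-0.87,-0.6,0,0,0,-1],
])

```text
time_s: 1.43
eef_pos: [426.6, -87.0, 152.9]
ee_rot: [0.0, -0.066, 0.998, -0.0]
force: [1.1, 1.1, 0.7]
grip_width: 0.001
```

```bash
python3 - <<'E'
from h import *
s=sensors.sense(); print(s['eef_pos'],toC(s['eef_pos'][None]),s['force'],s['joints'])
save('side','side2')
a=cv2.imread('pics/side2.png')[100:280,150:450]; cv2.imwrite('pics/side2c.png',cv2.resize(a,None,fx=2.6,fy=2.6))
E
```

```text
[426.63576034 -87.0085483  152.94521412] [[-166.34154051  -52.87283508  152.94521412]] [1.08016731 1.05066891 0.71343595] [-4.71612030e-01  1.73688211e-01  1.83435527e+00  7.96000507e-05
  1.13299028e+00 -2.17410387e+00]
```

View pics/side2c.png

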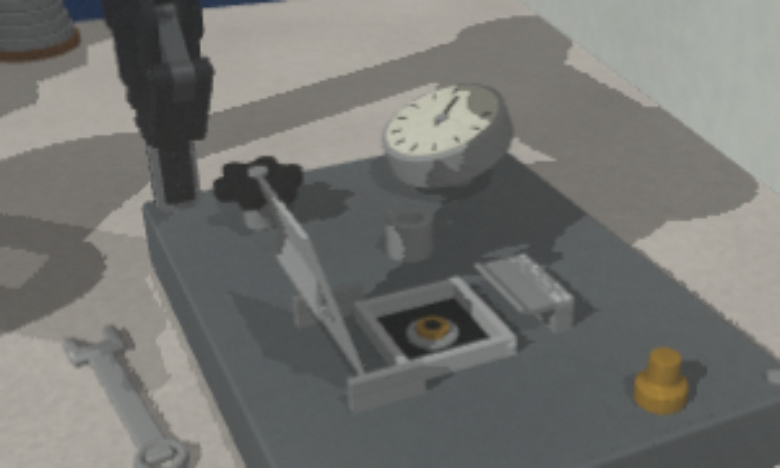

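The crop shows the shut fingertips at (177,200), clear behind the cover edge at (262,170). Push the cover over now.

Call:
play_rows([
  [0.495,0.07,0.09,0,0,0,-1],
  [0.37,0.052,0,0,0,0,-1],
  [0.272,0.038,0,0,0,0,-1],
  [0.272,0.038,0,0,0,0,-1],
  [0.248,0.035,0,0,0,0,-1],
  [0.369,0.052,0.025,0,0,0,-1],
  [0.371,0.052,-0.068,0,0,0,-1],
  [0,0,0,0,0,0,-1],
])

```text
time_s: 2.15
eef_pos: [523.6, -71.3, 155.0]
ee_rot: [-0.0, -0.066, 0.998, 0.0]
force: [0.0, 0.2, -0.2]
grip_width: 0.002
```

```bash
python3 - <<'E'
from h import *
s=sensors.sense(); print(s['eef_pos'],toC(s['eef_pos'][None])-[-85,-60,69],s['force'])
save('side','side3')
a=cv2.imread('pics/side3.png')[100:280,150:450]; cv2.imwrite('pics/side3c.png',cv2.resize(a,None,fx=2.6,fy=2.6))
E
```

```text
[523.56754695 -71.31143459 154.9833585 ] [[16.8315286   9.18121807 85.9833585 ]] [ 0.04667364  0.20311286 -0.15189515]
```

View pics/side3c.png

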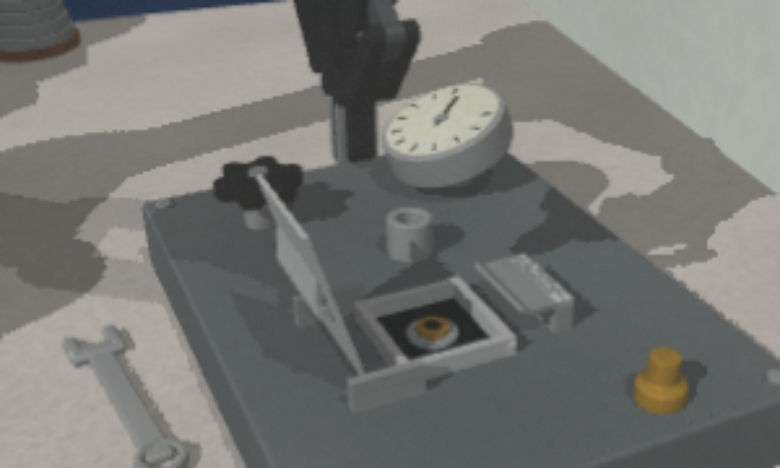

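The crop shows the cover unmoved (edge at (262,170)) and the fingertips at (355,160), apparently beside or past it, so I need to locate the finger in camera coordinates.

```bash
python3 - <<'E'
from h import *
s=sensors.sense(); print(s['time_s'],s['eef_pos'])
save('scene','scene3'); 
for f in('side2','side3','scene3'):
    P,uv,rgb=cloud(f); 
    for lo,hi in((150,162),(162,175),(175,190),(190,205)):
        m=(P[:,0]>380)&(P[:,0]<640)&(abs(P[:,1])<160)&(P[:,2]>lo)&(P[:,2]<hi)
        if m.sum(): print(f,lo,m.sum(),np.median(P[m],0).round(),P[m].min(0).round(),P[m].max(0).round())
    # project TCP
    c=dict(np.load(f'pics/{f}.npz')); R=Ro.from_quat(np.roll(c['rotation'],-1)).as_matrix()
    q=R.T@(np.array([523.6,-71.3,155])-c['eye']); a=q[:2]/q[2]; a=a*(1+c['k1']*(a@a)); print(f,'TCP pixel',a*c['fx']+[c['cx'],c['cy']])
E
python3 -c "
import cv2;a=cv2.imread('pics/scene3.png')[60:280,190:460];cv2.imwrite('pics/scene3c.png',cv2.resize(a,None,fx=2.6,fy=2.6))"
```

```text
2.2 [522.41364713 -71.40282109 155.0296157 ]
side2 150 71 [ 483. -103.  156.] [ 474. -126.  150.] [490. -47. 162.]
side2 162 87 [480. -93. 164.] [ 420. -127.  162.] [486. -47. 175.]
side2 175 162 [427. -96. 184.] [ 415. -103.  175.] [439. -83. 190.]
side2 190 205 [ 426. -100.  198.] [ 415. -104.  190.] [439. -82. 205.]
side2 TCP pixel [286.55005661 175.56537788]
side3 150 74 [ 483. -101.  156.] [ 474. -127.  151.] [491. -47. 162.]
side3 162 78 [481. -93. 165.] [ 473. -126.  162.] [486. -49. 166.]
side3 175 132 [522. -80. 185.] [513. -88. 176.] [536. -69. 190.]
side3 190 184 [521. -84. 198.] [512. -87. 190.] [536. -67. 205.]
side3 TCP pixel [286.55005661 175.56537788]
scene3 150 141 [481. -71. 156.] [ 473. -123.  150.] [492. -45. 162.]
scene3 162 29 [478. -66. 163.] [ 474. -123.  162.] [487. -47. 165.]
scene3 175 72 [531. -66. 185.] [516. -84. 176.] [536. -57. 190.]
scene3 190 106 [530. -65. 198.] [515. -84. 190.] [536. -57. 205.]
scene3 TCP pixel [316.80906188 139.15256445]
```

View pics/scene3c.png

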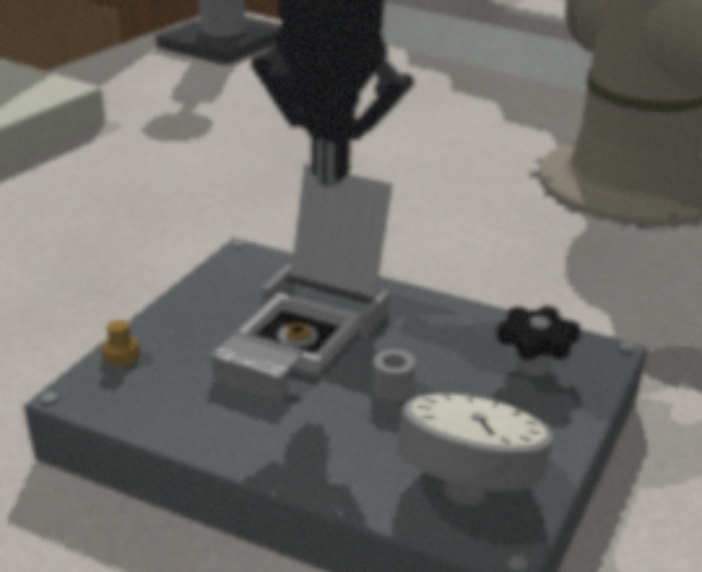

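The crop shows the fingertips at (330,180) ending above the cover's top edge: the visible tip is some 20 mm higher than the reported TCP, so it passed over the edge without touching. Measure that offset.

```bash
python3 - <<'E'
from h import *
for f,t in(('side2',(426.6,-87,152.9)),('side3',(523.6,-71.3,155)),('scene3',(522.4,-71.4,155))):
    P,uv,rgb=cloud(f); d=P-t
    m=(abs(d[:,0])<18)&(abs(d[:,1])<24)&(d[:,2]>3)&(d[:,2]<60)
    z=np.sort(d[m,2]); print(f,m.sum(),z[:12].round(1),rgb[m][np.argsort(d[m,2])][:8].tolist())
s=sensors.sense();print(s['eef_pos'],s['grip_width'],ctrl.tcp_to_grasp)
E
```

```text
side2 457 [21.1 21.1 21.3 21.3 21.6 21.8 21.8 21.8 22.2 22.2 22.5 22.8] [[88, 90, 91], [86, 87, 89], [79, 81, 80], [83, 86, 84], [85, 87, 88], [78, 79, 78], [88, 89, 90], [91, 93, 92]]
side3 431 [20.9 21.1 21.7 21.8 21.9 22.2 22.3 22.3 22.5 22.6 22.7 22.9] [[91, 94, 95], [85, 87, 88], [82, 86, 85], [90, 92, 92], [83, 85, 86], [93, 96, 96], [81, 84, 84], [92, 94, 93]]
scene3 244 [21.4 22.1 22.2 22.4 22.6 22.7 22.8 23.  23.  23.2 24.2 24.7] [[74, 76, 75], [82, 84, 84], [72, 72, 73], [76, 76, 78], [83, 85, 83], [75, 77, 77], [82, 84, 85], [70, 71, 72]]
[521.86181887 -71.47969802 155.21763876] -0.002468090242517476 -18.700000000000003
```

```bash
python3 - <<'E'
from h import *
s=sensors.sense(); c=capture('wrist'); cv2.imwrite('pics/w1.png',c['pixels'][...,::-1])
T=np.array(c['tool_from_camera']); print(T.round(3))
v,u=np.nonzero(c['z_map']>0); cc=dict(c,rotation=np.eye(3),eye=np.zeros(3))
P,_,_=pts(cc,np.c_[u,v]); Pt=P@T[:3,:3].T+T[:3,3]
R=Ro.from_quat(np.roll(s['ee_rot'],-1)).as_matrix(); W=Pt@R.T+s['eef_pos']
for n,m in dict(table=(W[:,2]<25)&(W[:,2]>-40),top=(W[:,2]>30)&(W[:,2]<62)&(c['pixels'][v,u].max(1)<110)).items(): print(n,m.sum(),np.median(W[m],0) if m.any() else '')
f=(abs(Pt[:,0])<25)&(abs(Pt[:,1])<35)&(Pt[:,2]<6)&(Pt[:,2]>-70)
print('finger',f.sum(), np.percentile(Pt[f],[1,50,99],axis=0).round(1) if f.any() else '')
print(s['eef_pos'],s['ee_rot'])
E
```

```text
[[   0.      -0.955   -0.297   76.002]
 [   1.       0.       0.      -0.174]
 [  -0.      -0.297    0.955 -164.148]
 [   0.       0.       0.       1.   ]]
table 124647 [ 4.51960900e+02 -2.10325561e+02 -8.77494664e-02]
top 25493 [496.9846864   56.33158179  54.99148066]
finger 4021 [[ -8.8 -26.3 -69.9]
 [ 10.7  -0.3 -58.6]
 [ 13.8  25.5 -27. ]]
[521.86181887 -71.47969802 155.21763876] [-6.91467667e-04 -6.62768642e-02  9.97800999e-01  2.55390336e-04]
```

View pics/w1.png

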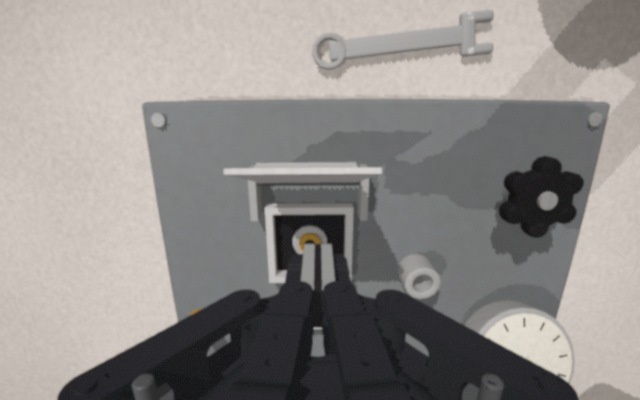

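The wrist picture shows the spanner (405,42), the cover edge-on at (303,171) and the fingertips ending at (318,245). All three views agree: the shut tips end about 20 mm behind the reported TCP, i.e. at the grasp point. That means a centred flat press would put the grasp point inside the plate's forbidden box. So I'll push near the cover's -y side edge, with the grasp point about 46 mm off its middle. For the slide I'll push the hinge pin from behind. First I go back over the cover.

Call:
play_rows([
  [0,0,0.5,0,0,0,-1],
  [-0.41,-0.34,0,0,0,0,-1],
  [-0.41,-0.34,0,0,0,0,-1],
  [-0.41,-0.34,0,0,0,0,-1],
  [-0.41,-0.34,0,0,0,0,-1],
  [-0.41,-0.34,0,0,0,0,-1],
  [0,0,-0.5,0,0,0,-1],
  [0,0,-0.5,0,0,0,-1],
])

```text
time_s: 2.97
eef_pos: [439.6, -140.6, 136.3]
ee_rot: [0.001, -0.065, 0.998, -0.001]
force: [-0.1, 0.1, -0.6]
grip_width: -0.004
```

```bash
cat >> h.py <<'E'
def rel():
    s=sensors.sense(); t=toC(s['eef_pos'][None])[0]-[-85,-60,69-20.5]; print('t',round(s['time_s'],2),'tip rel hinge (console axes)',t.round(1),'tcp',s['eef_pos'].round(1),'F',s['force'].round(1))
    return t
E
python3 -c "
from h import *
rel()"
```

```text
t 2.97 tip rel hinge (console axes) [-76.  -47.7  87.8] tcp [ 439.6 -140.6  136.3] F [-0.1  0.1 -0.6]
```

Call:
play_rows([
  [0.446,0.1,0,0,0,0,-1],
  [0.297,0.042,0,0,0,0,-1],
  [0.297,0.042,0,0,0,0,-1],
  [0.272,0.038,0,0,0,0,-1],
  [0.248,0.035,0,0,0,0,-1],
  [0.37,0.052,0.02,0,0,0,-1],
  [0,0,0,0,0,0,-1],
])

```text
time_s: 3.55
eef_pos: [518.3, -127.2, 136.7]
ee_rot: [0.0, -0.066, 0.998, -0.0]
force: [0.2, -0.7, -0.8]
grip_width: -0.001
```

```bash
cat >> h.py <<'E'
def look(out):
    save('side',out); a=cv2.imread(f'pics/{out}.png')[100:280,150:450]; cv2.imwrite(f'pics/{out}c.png',cv2.resize(a,None,fx=2.6,fy=2.6))
E
python3 -c "
from h import *
rel(); look('side4')"
```

```text
t 3.55 tip rel hinge (console axes) [  3.9 -45.4  88.2] tcp [ 518.3 -127.2  136.7] F [ 0.2 -0.7 -0.8]
```

View pics/side4c.png

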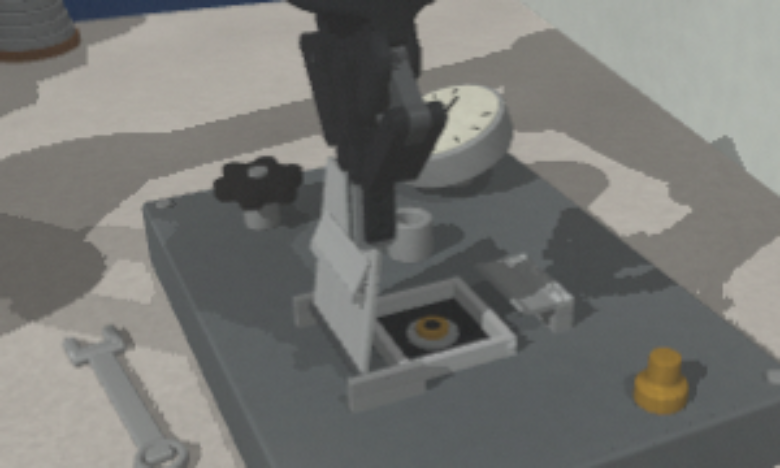

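The crop shows the cover swung to about upright, with the finger at (378,215) overlapping its near side edge. Continue around the arc.

Call:
play_rows([
  [0.334,0.047,-0.125,0,0,0,-1],
  [0.354,0.05,-0.15,0,0,0,-1],
  [0.332,0.047,-0.2,0,0,0,-1],
  [0.292,0.041,-0.255,0,0,0,-1],
  [0.252,0.035,-0.305,0,0,0,-1],
  [0,0,0,0,0,0,-1],
])

```text
time_s: 4.1
eef_pos: [579.2, -118.2, 93.1]
ee_rot: [-0.002, -0.066, 0.998, 0.001]
force: [-0.6, -0.9, -0.6]
grip_width: -0.002
```

```bash
python3 -c "
from h import *
rel(); look('side5')"
```

```text
t 4.1 tip rel hinge (console axes) [ 65.4 -45.   44.6] tcp [ 579.2 -118.2   93.1] F [-0.6 -0.9 -0.6]
```

View pics/side5c.png

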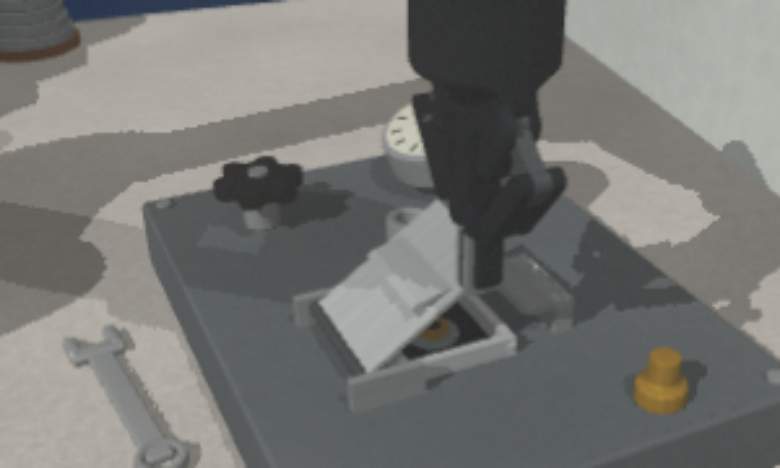

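The crop shows the cover about two thirds over, with the finger at (487,255) near its free corner (465,287). Check the angle from the depth.

```bash
cat >> h.py <<'E'
def angle(f,z0=73,x1=45):
    P,uv,rgb=cloud(f); Q=toC(P)-[-85,-60,69]
    m=(abs(Q[:,1])<42)&(Q[:,0]>4)&(Q[:,0]<x1)&(Q[:,2]>z0-69)&(Q[:,2]<100)&(rgb.min(1)>75)
    q=Q[m]; s=np.polyfit(q[:,0],q[:,2],1); print(f,m.sum(),'angle deg',np.rad2deg(np.arctan(s[0])).round(1),s.round(2)); 
    m=(abs(Q[:,1])<43)&(Q[:,0]>4)&(Q[:,0]<110)&(Q[:,2]>3)&(Q[:,2]<100)&(rgb.min(1)>75); return Q[m]
E
python3 - <<'E'
from h import *
q=angle('side5',x1=80); print(q.min(0).round(),q.max(0).round())
P,uv,rgb=cloud('side5'); Q=toC(P)-[-85,-60,69]
m=(abs(Q[:,0]-65)<20)&(abs(Q[:,1]+46)<22)&(Q[:,2]>0)&(Q[:,2]<80)&(rgb.max(1)<75); q=Q[m]; print('dark finger',m.sum(),np.percentile(q,[0,2,50,98,100],axis=0).round(1))
E
```

```text
side5 1865 angle deg 34.5 [0.69 2.57]
[  4. -43.   3.] [110.  43.  84.]
dark finger 204 [[ 45.1 -62.6  29. ]
 [ 55.9 -61.   48.6]
 [ 63.7 -58.9  66.2]
 [ 72.3 -45.   78.9]
 [ 73.  -38.8  79.9]]
```

Call:
play_rows([
  [0.238,0.033,-0.34,0,0,0,-1],
  [0.14,0.02,-0.375,0,0,0,-1],
  [0.037,0.005,-0.2,0,0,0,-1],
  [0.012,0,-0.125,0,0,0,-1],
  [0,0,-0.075,0,0,0,-1],
  [0,0,0,0,0,0,-1],
])

```text
time_s: 4.65
eef_pos: [596.7, -116.3, 50.7]
ee_rot: [-0.0, -0.066, 0.998, 0.0]
force: [-0.3, 0.1, -0.0]
grip_width: 0.0
```

```bash
python3 -c "
from h import *
rel(); look('side6'); angle('side6',z0=66,x1=44)"
```

```text
t 4.65 tip rel hinge (console axes) [ 83.  -45.6   2.2] tcp [ 596.7 -116.3   50.7] F [-0.3  0.1 -0. ]
side6 865 angle deg 6.9 [0.12 0.43]
```

Call:
play_rows([
  [-0.02,0,-0.06,0,0,0,-1],
  [0,0,-0.05,0,0,0,-1],
  [0,0,0,0,0,0,-1],
])

```text
time_s: 4.95
eef_pos: [596.2, -116.2, 46.1]
ee_rot: [-0.0, -0.066, 0.998, 0.0]
force: [-0.2, -0.4, -0.3]
grip_width: -0.001
```

```bash
python3 -c "
from h import *
rel(); look('side7'); angle('side7',z0=66,x1=44)"
```

```text
t 4.95 tip rel hinge (console axes) [ 82.5 -45.4  -2.4] tcp [ 596.2 -116.2   46.1] F [-0.2 -0.4 -0.3]
side7 809 angle deg 3.2 [0.06 0.77]
```

View pics/side7c.png

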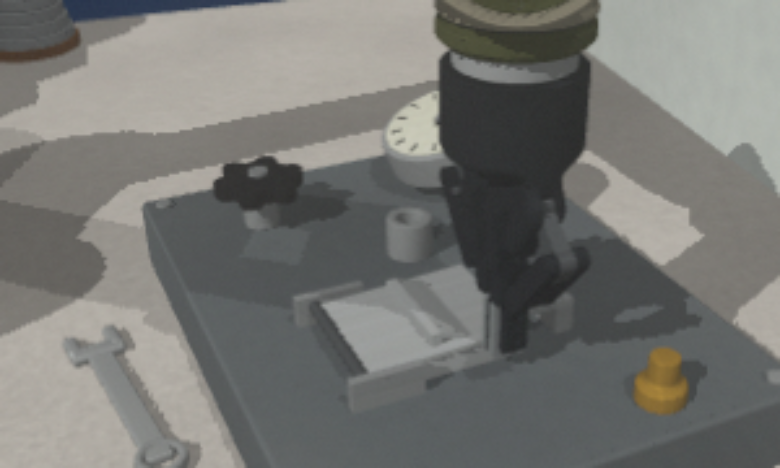

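The crop shows the cover nearly flat in its frame (from (320,300) to (490,345)), with the finger at (510,340) on its near edge and no force yet. Press down a little more.

Call:
play_rows([
  [0,0,-0.05,0,0,0,-1],
  [0,0,0,0,0,0,-1],
])

```text
time_s: 5.17
eef_pos: [596.3, -116.1, 43.9]
ee_rot: [-0.0, -0.066, 0.998, 0.0]
force: [1.3, 0.4, -0.4]
grip_width: -0.003
```

Call:
play_rows([
  [0,0,-0.05,0,0,0,-1],
  [0,0,0,0,0,0,-1],
])

```text
time_s: 5.33
eef_pos: [596.6, -116.2, 42.4]
ee_rot: [0.0, -0.066, 0.998, -0.0]
force: [-0.6, 0.4, 1.1]
grip_width: 0.0
```

```bash
python3 -c "
from h import *
rel(); look('side8'); q=angle('side8',z0=66,x1=44)
P,uv,rgb=cloud('side8'); Q=toC(P)-[-85,-60,69]
for a,b in((8,40),(72,98)):
  m=(Q[:,0]>a)&(Q[:,0]<b)&(abs(Q[:,1]-5)<30)&(rgb.min(1)>75)&(abs(Q[:,2])<15); print(a,b,m.sum(),np.percentile(Q[m,2],[10,50,90]).round(1))"
```

```text
t 5.33 tip rel hinge (console axes) [ 82.9 -45.5  -6.1] tcp [ 596.6 -116.2   42.4] F [-0.6  0.4  1.1]
side8 768 angle deg 0.6 [0.01 0.8 ]
8 40 454 [0.2 1.  1.8]
72 98 262 [0.2 1.1 1.8]
```

Call:
play_rows([
  [0,0,-0.04,0,0,0,-1],
  [0,0,0,0,0,0,-1],
])

```text
time_s: 5.55
eef_pos: [596.7, -116.3, 42.1]
ee_rot: [0.0, -0.066, 0.998, -0.0]
force: [-4.6, 0.8, 13.5]
grip_width: 0.004
```

Now flat (0.6° by depth, cover 1.0 mm above pin height at both ends) and firmly stopped at 13.5 N. Lift off and go behind the hinge pin.

Call:
play_rows([
  [0,0,0.8,0,0,0,-1],
  [0,0,0.5,0,0,0,-1],
  [-0.64,0.14,0,0,0,0,-1],
  [-0.64,0.14,0,0,0,0,-1],
  [-0.64,0.14,0,0,0,0,-1],
  [-0.64,0.14,0,0,0,0,-1],
  [-0.64,0.14,0,0,0,0,-1],
  [0,0,0,0,0,0,-1],
])

```text
time_s: 6.22
eef_pos: [464.6, -86.8, 92.1]
ee_rot: [-0.002, -0.066, 0.998, 0.001]
force: [-0.2, 0.1, -0.1]
grip_width: -0.002
```

```bash
python3 -c "
from h import *
rel(); look('side9'); angle('side9',z0=66,x1=44)
save('wrist','w9'); a=cv2.imread('pics/w9.png'); b=cv2.imread('pics/side9c.png')
cv2.imwrite('pics/both9.png',np.vstack([cv2.resize(a[100:340,120:520],(560,336)),cv2.resize(b[150:420,200:650],(437,262)).copy() if 0 else cv2.resize(b[170:420,200:620],(560,260))]))"
```

```text
t 6.22 tip rel hinge (console axes) [-43.7   2.1  43.6] tcp [464.6 -86.8  92.1] F [-0.2  0.1 -0.1]
side9 767 angle deg 0.4 [0.01 0.81]
```

View pics/both9.png

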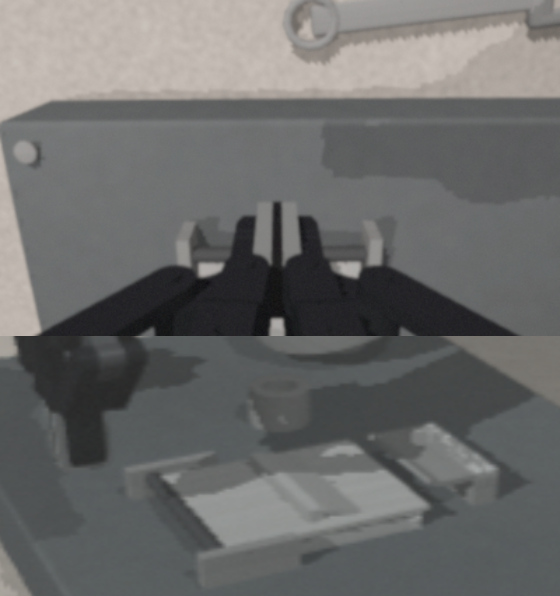

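The wrist half shows the fingertips at (277,210) between the two cheeks (187,245) and (372,245). The side half shows the cover flat in front of the lip, with the finger behind the pin at (85,450). Lower, then push.

Call:
play_rows([
  [0,-0.05,-0.5,0,0,0,-1],
  [0,0,-0.5,0,0,0,-1],
  [0,0,-0.25,0,0,0,-1],
  [0,0,0,0,0,0,-1],
])

```text
time_s: 6.65
eef_pos: [467.9, -89.9, 40.7]
ee_rot: [-0.002, -0.066, 0.998, 0.001]
force: [0.3, -0.2, 0.7]
grip_width: -0.001
```

Call:
play_rows([
  [0.3,0.042,0,0,0,0,-1],
  [0.3,0.042,0,0,0,0,-1],
  [0.1,0.014,0,0,0,0,-1],
  [0,0,0,0,0,0,-1],
])

```text
time_s: 6.98
eef_pos: [497.3, -86.4, 43.0]
ee_rot: [0.0, -0.066, 0.998, -0.0]
force: [-0.7, 0.9, -0.2]
grip_width: -0.0
```

```bash
python3 -c "
from h import *
rel()"
```

```text
t 6.98 tip rel hinge (console axes) [-11.2  -2.1  -5.5] tcp [497.3 -86.4  43. ] F [-0.7  0.9 -0.2]
```

Call:
play_rows([
  [0.12,0.017,-0.05,0,0,0,-1],
  [0.12,0.017,0,0,0,0,-1],
  [0.12,0.017,0,0,0,0,-1],
])

```text
time_s: 7.23
eef_pos: [510.7, -84.2, 40.6]
ee_rot: [-0.0, -0.066, 0.998, 0.0]
force: [-4.1, -0.7, 1.8]
grip_width: 0.0
```

```bash
cat >> h.py <<'E'
def pin(f):
    P,uv,rgb=cloud(f); Q=toC(P)-[-85,-60,69]
    m=(abs(Q[:,1])<38)&(Q[:,0]>-10)&(Q[:,0]<125)&(Q[:,2]>5.5)&(Q[:,2]<11.5)&(rgb.min(1)>60); q=Q[m]
    r=q[q[:,0]<90]; print(f,'ridge x',np.percentile(r[:,0],[2,20,50,80]).round(1),len(r))
E
python3 -c "
from h import *
rel(); look('side10'); angle('side10',z0=66,x1=44)
for f in('side9','side10'): pin(f)"
```

```text
t 7.23 tip rel hinge (console axes) [ 2.3 -1.8 -7.9] tcp [510.7 -84.2  40.6] F [-4.1 -0.7  1.8]
side10 365 angle deg -22.3 [-0.41 15.48]
side9 ridge x [44.  45.1 49.3 55. ] 234
side10 ridge x [-8.2 62.8 67.  73.3] 251
```

Ridge has moved from 45 to about 62 mm and the force is 4 N: it is sliding as expected. Push to the stop.

Call:
play_rows([
  [0.12,0.017,0,0,0,0,-1],
  [0.12,0.017,0,0,0,0,-1],
  [0,0,0,0,0,0,-1],
  [0,0,0,0,0,0,-1],
])

```text
time_s: 7.62
eef_pos: [514.9, -83.4, 40.2]
ee_rot: [-0.007, -0.067, 0.998, 0.001]
force: [-36.1, -9.3, 20.5]
grip_width: 0.001
```

```bash
python3 -c "
from h import *
rel(); look('side11');pin('side11')"
```

```text
t 7.62 tip rel hinge (console axes) [ 6.5 -1.6 -8.3] tcp [514.9 -83.4  40.2] F [-36.1  -9.3  20.5]
side11 ridge x [-3.4 66.7 71.  76.8] 240
```

At the stop (36 N, ridge moved about 22 mm). Back off, rise, and check.

Call:
play_rows([
  [-0.3,-0.042,0,0,0,0,-1],
  [-0.6,-0.084,0,0,0,0,-1],
  [-0.3,-0.042,0.3,0,0,0,-1],
  [0,0,0.9,0,0,0,-1],
  [0,0,0.9,0,0,0,-1],
  [-0.5,0,0.9,0,0,0,-1],
  [-0.5,0,0.5,0,0,0,-1],
  [0,0,0,0,0,0,-1],
])

```text
time_s: 8.33
eef_pos: [432.7, -90.1, 184.9]
ee_rot: [0.004, -0.066, 0.998, -0.002]
force: [-0.4, -0.1, 0.5]
grip_width: 0.005
```

```bash
python3 -c "
from h import *
rel(); look('side12'); angle('side12',z0=66,x1=66);pin('side12')
P,uv,rgb=cloud('side12'); Q=toC(P)-[-85,-60,69]
for a,b in((30,62),(94,104)):
  m=(Q[:,0]>a)&(Q[:,0]<b)&(abs(Q[:,1])<30)&(rgb.min(1)>75)&(abs(Q[:,2])<15); print(a,b,m.sum(),np.percentile(Q[m,2],[10,50,90]).round(1))"
```

```text
t 8.33 tip rel hinge (console axes) [-75.8   3.2 136.4] tcp [432.7 -90.1 184.9] F [-0.4 -0.1  0.5]
side12 831 angle deg -0.4 [-0.01  1.34]
side12 ridge x [66.1 67.1 71.4 77.2] 222
30 62 444 [0.3 0.9 1.7]
94 104 133 [0.4 1.1 1.9]
```

View pics/side12c.png

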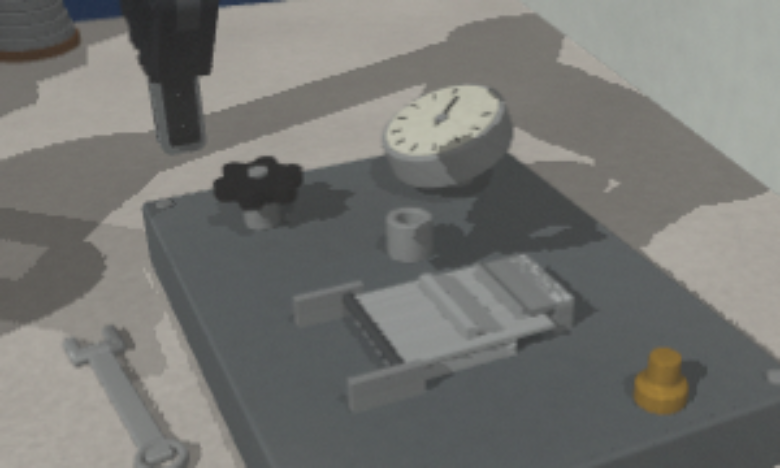

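The crop shows the cover flat, with its free edge under the lip at (525,285). Coupling (410,235), plug (660,380) and spanner (120,390) are where they were, and the hand is clear at (180,120). Handing in.

```bash
python3 -c "
from h import *
print(sensors.sense()['dq'].round(3)); print(order.finish_job())"
```

```text
[ 0.006  0.074  0.013  0.002 -0.028  0.01 ]
the job is handed in; nothing more can be done
None
```

The cover is closed and its free edge is tucked under the lip. I handed the job in at about 8.4 s of the 40 s allowed. `finish_job()` gives no verdict, so the result rests on my own checks.

**What I did:** I pushed the cover over with the shut fingertips near its -y side edge, pressed it flat, then slid it home by pushing the hinge pin from behind.

**Last checks:**
- **Flat:** depth gives -0.4° by plane fit, and the cover's height is the same at both ends, within 0.2 mm.
- **Slid home:** the ridge moved about 22 mm, from 45 to 67 mm from the unslid hinge. The slide ended against a firm stop at 36 N.
- **Tucked:** the last picture shows the edge beneath the lip. I inferred its depth from the slide; I did not measure it directly.
- **Loose parts:** plug, coupling and spanner look unmoved by eye in the last picture.
- **Hand:** clear of everything, with a wrist force of about 0.5 N. It was still settling slightly at hand-in (0.07 rad/s on one joint).

**What disagreed:**
- **First push missed:** the visible fingertips end about 20 mm behind the stated TCP (about 28 mm on the outer parts). My first push passed over the cover's edge without touching it.
- **Change of method:** because of that offset, a push at the middle of the cover could have put the grasp point inside the plate. That is why I pushed at the side edge and on the pin instead of the ridge.

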